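Hold a lens to the inspection light

TASK

Draw the long lens out of its sloping socket in the lens rack, turn it level and hold it up in front of the inspection light panel, its front glass pointing squarely at the middle of the panel from about 7 cm away, without touching the panel. Leave the two short lenses in their sockets. Finish while still holding the lens there, steady in the gripper.

Things in the scene. Friction and masses are not known exactly. Their poses are not given: they have to be found in the camera images.
- lens: the long lens: black cylinder 46 mm in diameter, 110 mm long, about 0.3 kg, the longest of the three in the rack, in any socket. 40 mm of its front end sit in the socket, 70 mm stand out. Origin at the centre of the front glass (the lower end, in the socket); z runs along the barrel from front glass to rear mount, at the start 40 degrees above level towards the robot's side; y starts level
- lens_mid (a point): centre of the long lens, on its axis half-way along (55 mm from either end); same axes as the lens. A good grasp is across the barrel, level and square to its axis, about 18 mm from here towards the rear (37 mm from the rear end), with the fingers pointing straight down
- lens_front (a point): centre of the long lens's front glass (its lower end in the rack); same axes as the lens
- lens_rear (a point): centre of the long lens's rear end, 110 mm from the front (its upper end in the rack); same axes as the lens
- rack: fixed rack, grey, 270 mm wide (y), 100 mm high, three sloping square sockets 95 mm apart along y, 50 mm wide, 40 mm deep, open upward towards its -x (robot) side: a lens comes out along its own axis, 40 degrees above level. A tongue 22 mm wide runs under each barrel to 66 mm from the socket's bottom. Origin on the table under the middle socket's bottom end, which is 45 mm up; z up
- short_a_mid (a point): centre of a short lens, 46 mm in diameter and 70 mm long, seated in the rack as the long one is; 30 mm stand out. Its z axis runs along the barrel from the lower to the upper end
- short_b_mid (a point): centre of the other short lens, the same as the first
- panel: the fixed inspection light: an upright black-framed white panel 160 mm wide (y), 120 mm high, 14 mm thick on a post and foot, its edges 120 and 240 mm above the table. Origin on the table under the middle of the white face; x is level and points square into the white face (away from the robot's side), z up
- panel_face (a point): the middle of the panel's white face, 180 mm above the table; same axes as the panel, so that points in front of the face have negative x
Things that resemble listed ones, but are neither listed nor needed, are in the scene too. What is shaped like the lens but turquoise is not meant. Leave any purple look-alike of the panel alone.

How it is judged:
By the outcome, as a careful person would: the job done as asked, in the order asked, and still so for the second after the job is handed in, while the arm keeps its last pose, push and grip.
It also fails if it takes over 32 s, if anything falls off the work surface, if the arm or the gripper's body presses on something with over 40 N, if the wrist force passes 120 N, or if a joint passes its speed limit or range.

ROBOT

A 6-joint arm with a two-finger parallel gripper is mounted at the origin on the work surface. World frame = base frame: x ahead of the robot, y to its left, z up, the work surface at z = 0. Lengths are in m, angles in rad, forces in N, time in s.
With the tool pointing down it reaches from about 0.3 to 0.875 m from the base axis. Payload 6.4 kg.
Tool frame: the origin (TCP) lies between the finger pads; the fingertips stand 22 mm ahead of it and the grasp point (between the pads) lies 3 mm ahead of it; z points along the fingers, y is the line along which they close (so a half turn about z gives the same grasp; the last joint's range is limited). The gripper opens to 85 mm and grips with 20 to 120 N. Pads are 22 mm wide; open, the fingers measure 114 mm over their backs; the gripper's body (76 mm by 85 mm) begins 54 mm behind the grasp point. The pads swing forward as they close: fully open they stand 13 mm farther back than shut.
Start: joints at [1.005, 0.181, 1.607, -0, 1.354, -0.206], TCP at [0.202, 0.538, 0.253] pointing down, gripper open.
Joint ranges: [-2.99, 2.99], [-0.89, 2.07], [0.3, 2.58], [-1.14, 4.28], [0, 2.63], [-3.12, 3.12]. Speed limits (rad/s): [2.57, 2.57, 3.01, 3.14, 3.14, 3.14].

INTERFACE

Orientations are given as a unit quaternion [w, x, y, z].
In Python, from bench import ctrl, imaging, workorder gives the robot as it stands.
- The arm moves only by the shell command python3 -m pendant 'ROWS' [OPENING]. ROWS is JSON, a list of rows, each a list of 4 numbers: the shift along the tool's x, y, z in cm, then the turn about the tool's z in degrees. In form: [[dx, dy, dz, roll], ...]. A call has 1 to 12 rows; each row is the pose to reach, as a shift and turn from the pose commanded when the call began, along the tool's axes at that moment; what a row does not reach only later rows make up. A row lasts 1/12 s, in which the tool goes at most 41.7 mm and 7.16 degrees, less where a joint would pass 70% of its speed; a pose out of reach is approached as far as the arm can. A call with a gripper value outside its range is refused whole. OPENING is the opening, from 0 (shut) to 1 (fully open), set as the call begins (- or left out, the last holds). The fingers move at their own pace and stop on an object; the grip force is fixed at half the most. Time passes only in rows, so rows that repeat a pose let the fingers close. It gives the time, the measured TCP pose, the force, the opening and the grip force at its end, in the units of the state.
- ctrl.get_obs(): the state, without advancing time (a new reading comes with each control period).
- imaging.camera(name): name is "scene" or "top"; returns the picture (384x512x3 uint8, red, green, blue); there is no depth.
- imaging.camera_info(name): a dict with "K" (3x3 intrinsics, pixels), "T" (4x4, takes a point from camera to world coordinates). Camera axes: x right, y up, looking along -z (the intrinsics and any distortion apply to the point x, -y, -z); pixel columns grow to the right and rows downward; lengths in m; the calibration is good to about 2 mm. A picture is of the moment at which its call begins. camera_info takes no time and is no camera call.
- workorder.hand_in(): hands the job in; it is judged then, once.
The state is a dict: "time_s": time; "q": joint angles; "dq": joint speeds; "joint_efforts": joint torques, N m; "eef_pos": TCP position; "eef_rot": TCP orientation; "wrist_force": force on the tool from outside, world axes, zero at the start; "torque": the same for the moment, N m; "opening": opening from 0.0 (shut) to 1.0 (fully open); "grasp_force": force on a finger pad.
Only numpy, scipy, OpenCV 4.12 (cv2) and the standard library are available. Lean on these libraries where they do the work, as an engineer would, in place of code of your own. Each camera call takes 0.05 s, during which the arm holds its last target. There are 200 camera calls.

## Working session

There is one attempt and no reset: what is moved stays moved. The work goes in short steps, Python scripts to look and compute and a shell command to move; the robot and the scene stay as the last step left them, time stands still between calls to the robot, and variables do not carry over. Pictures are saved under pics/ and viewed, at most 10 in all, crops included, and the job is handed in when it is done.

```bash
mkdir -p pics; ls; python3 - <<'E'
from bench import ctrl, imaging
import cv2,numpy as np
np.set_printoptions(precision=4,suppress=True)
for n in ("scene","top"):
    im=imaging.camera(n); cv2.imwrite(f"pics/{n}0.png",im[:,:,::-1]); i=imaging.camera_info(n); print(n,i)
o=ctrl.get_obs(); print(o["time_s"],o["eef_pos"],o["eef_rot"],o["opening"],o["wrist_force"])
E
```

```text
pics
scene {'K': array([[422.4823,   0.    , 255.1684],
       [  0.    , 422.4823, 193.4584],
       [  0.    ,   0.    ,   1.    ]]), 'T': array([[ 0.5704, -0.6855,  0.4524,  1.0433],
       [ 0.8214,  0.4779, -0.3115, -0.3078],
       [-0.0026,  0.5493,  0.8356,  1.0539],
       [ 0.    ,  0.    ,  0.    ,  1.    ]])}
top {'K': array([[490.0854,   0.    , 249.2475],
       [  0.    , 490.0854, 191.9261],
       [  0.    ,   0.    ,   1.    ]]), 'T': array([[-0.0187,  0.9977, -0.0656,  0.4301],
       [-0.9998, -0.018 ,  0.0102,  0.0377],
       [ 0.0089,  0.0658,  0.9978,  1.5593],
       [ 0.    ,  0.    ,  0.    ,  1.    ]])}
0.1 [0.2022 0.5378 0.2525] [-0.0003  0.1789  0.9839 -0.0007] 0.9975742158009058 [ 0.2699  0.0931 -0.6459]
```

View pics/scene0.png

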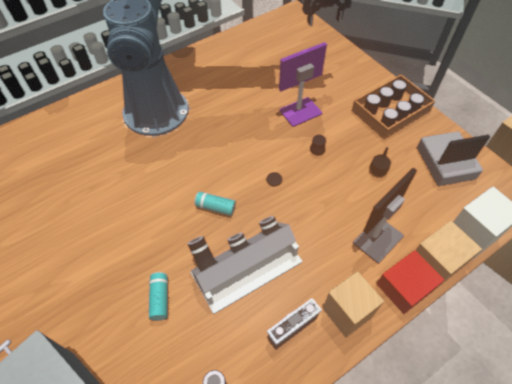

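View pics/top0.png

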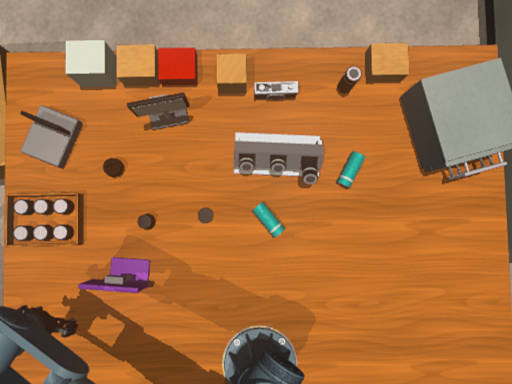

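The long lens is the leftmost in the rack in scene view (200,250), which is top (310,175). The look-alikes are the short lenses at top (278,168) and (246,165), the turquoise cylinders at top (350,170) and (268,218), and a loose black cylinder at top (350,80). The panel is at top (160,108); the purple look-alike is at top (118,275). I choose the tallest black one in the rack and will check it in a close crop.

```bash
python3 - <<'E'
import cv2,numpy as np
t=cv2.imread("pics/top0.png"); s=cv2.imread("pics/scene0.png")
f=lambda im,r0,r1,c0,c1,k:cv2.resize(im[r0:r1,c0:c1],None,fx=k,fy=k,interpolation=cv2.INTER_CUBIC)
a=f(t,125,195,225,335,7) # 770x490
cv2.imwrite("pics/c_rack.png",a)
b=f(t,85,135,120,200,5); c=f(s,160,270,345,425,5) #400x250, 400x550
b2=f(s,210,310,180,310,3) 
can=np.zeros((600,800,3),np.uint8); can[:250,:400]=b; can[:550,400:800]=c; can[260:560,:390]=b2
cv2.imwrite("pics/c_mix.png",can)
E
```

```text
(no output)
```

View pics/c_rack.png

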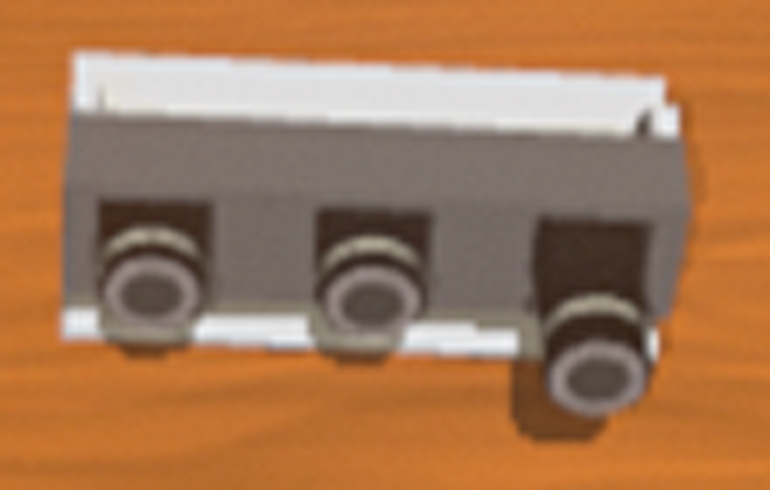

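View pics/c_mix.png

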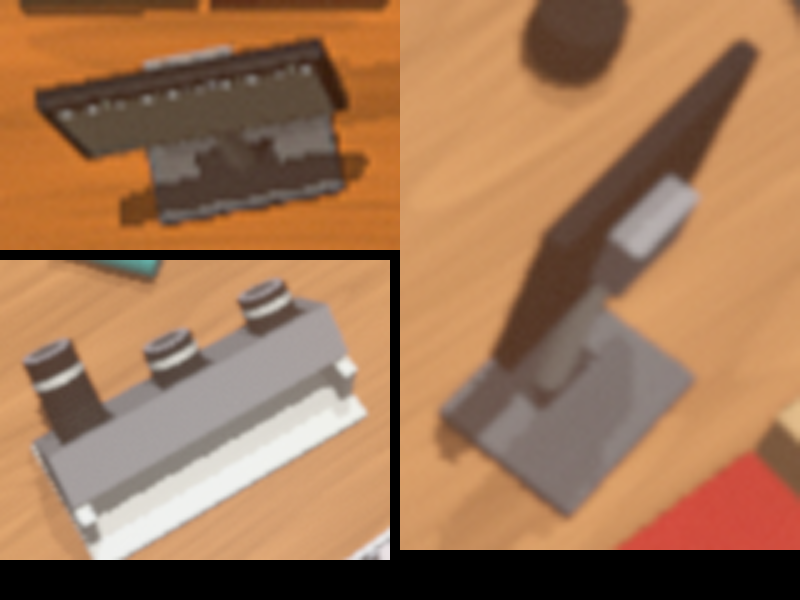

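The crops confirm that the long lens is the right-hand one in the rack from above, with its rear face at top pixel (309.9,178.4) and scene (196.0,240.3). The panel's upper edge runs from top pixel (127,103) to (184,93). Now I fit the poses.

```bash
cat > h.py <<'E'
import numpy as np
from bench import imaging, ctrl
from scipy.spatial.transform import Rotation as R
np.set_printoptions(precision=4,suppress=True)
C={n:imaging.camera_info(n) for n in("top","scene")}
def proj(n,p):
    p=np.atleast_2d(p); T=C[n]["T"]; c=(p-T[:3,3])@T[:3,:3]; c=c*[1,-1,-1]; u=c@C[n]["K"].T; return u[:,:2]/u[:,2:]
def ray(n,uv):
    T=C[n]["T"]; d=np.linalg.inv(C[n]["K"])@[*uv,1]*[1,-1,-1]; return T[:3,3],T[:3,:3]@d
def atz(n,uv,z):
    o,d=ray(n,uv); return o+d*(z-o[2])/d[2]
def tcp():
    o=ctrl.get_obs(); q=o["eef_rot"]; return np.array(o["eef_pos"]),R.from_quat([q[1],q[2],q[3],q[0]]).as_matrix(),o
E
python3 - <<'E'
from h import *
from scipy.optimize import least_squares
L=atz("top",(309.86,178.43),.1157); a=atz("top",(246.3,166.6),.09); b=atz("top",(277.6,167.5),.09)
print("rear L,b,a",L,b,a,"scene proj L",proj("scene",L))
def tri(u,v):
    (o1,d1),(o2,d2)=ray("top",u),ray("scene",v); s=np.linalg.lstsq(np.c_[d1,-d2],o2-o1,rcond=None)[0]; return (o1+d1*s[0]+o2+d2*s[1])/2
print("tri L",tri((309.86,178.43),(196.,240.3)))
# rack fit: p = x,y,yaw ; lens axis toward rear: (-cos40,0,sin40)
c,s=np.cos(np.radians(40)),np.sin(np.radians(40))
def rk(p,k,l):  # socket k (-1,0,1)*95mm
    Rz=R.from_euler('z',p[2]).as_matrix(); return np.array([p[0],p[1],0])+Rz@[-c*l,.095*k,.045+s*l]
obs=[(-1,.11,"top",(309.86,178.43)),(0,.07,"top",(277.6,167.5)),(1,.07,"top",(246.3,166.6)),
(-1,.11,"scene",(196,240.3))]
r=least_squares(lambda p:np.concatenate([proj(n,rk(p,k,l))[0]-uv for k,l,n,uv in obs]),[.6,0,0])
print("rack",r.x,np.degrees(r.x[2]),r.fun,"rear",rk(r.x,-1,.11),"grasp",rk(r.x,-1,.073))
cb=lambda x,y:((x+.5)/5-.5+120,(y+.5)/5-.5+85)
cc=lambda x,y:((x-400+.5)/5-.5+345,(y+.5)/5-.5+160)
po=[(.014,.08,.24,"top",cb(37,93)),(.014,-.08,.24,"top",cb(320,40)),(0,.08,.12,"top",cb(90,158)),
(.014,-.08,.24,"scene",cc(550,235)),(.014,.08,.24,"scene",cc(755,48)),(.014,-.08,.12,"scene",cc(500,362))]
pp=lambda p,q:np.array([p[0],p[1],0])+R.from_euler('z',p[2]).as_matrix()@q
r=least_squares(lambda p:np.concatenate([proj(n,pp(p,q[:3]))[0]-uv for *q,n,uv in po]),[.7,.3,0])
print("panel",r.x,np.degrees(r.x[2]),r.fun)
p,M,o=tcp(); print(p,M)
E
```

```text
rear L,b,a [ 0.5618 -0.1571  0.1157] [ 0.599  -0.0641  0.09  ] [0.6033 0.0302 0.09  ] scene proj L [[195.3497 239.076 ]]
tri L [ 0.5626 -0.1573  0.1103]
rack [ 0.6525 -0.0667 -0.0477] -2.735473620625583 [ 0.1139 -0.6797  0.0006  0.0054 -0.1835 -0.0379 -0.376  -0.5484] rear [ 0.5638 -0.1575  0.1157] grasp [ 0.5921 -0.1589  0.0919]
panel [0.7634 0.2727 0.1453] 8.32435112799773 [-0.4059 -0.2145  1.0842  1.0841 -0.5724  1.3614  0.5642  1.0859  1.2507
 -0.574  -0.7443  0.7927]
[0.2022 0.5378 0.2525] [[-0.936   0.3521 -0.0009]
 [ 0.3521  0.936  -0.0013]
 [ 0.0003 -0.0016 -1.    ]]
```

```bash
python3 -m pendant '[[0,0,-4,0],[0,0,-8,0],[-3,-2.5,-11,-3],[-6,-5,-12,-6],[-9,-8,-12,-9],[-12,-10.5,-12,-12],[-15,-13,-12,-15],[-18,-15.5,-12,-17.9],[-21.5,-18,-12,-17.9],[-24.5,-20.5,-12,-17.9],[-27.5,-23,-12,-17.9],[-30.5,-25.7,-12,-17.9]]' 1; python3 -c "
from h import *
p,M,o=tcp();print(p,M,np.array([.592,-.159,.22])-p,M.T@(np.array([.592,-.159,.22])-p))"
```

```text
time_s: 1.1
eef_pos: [0.3978, 0.1885, 0.3731]
eef_rot: [-0.0, 0.024, 1.0, 0.0]
wrist_force: [2.2, 1.1, 0.9]
opening: 1.0
grasp_force: 0.0
[0.3978 0.1885 0.3731] [[-0.9989  0.0472 -0.0001]
 [ 0.0472  0.9989  0.0002]
 [ 0.0001  0.0002 -1.    ]] [ 0.1942 -0.3475 -0.1531] [-0.2104 -0.338   0.153 ]
```

```bash
python3 -m pendant '[[-2,-3,0,0],[-4,-6.5,0,0],[-6,-9.7,1,0],[-8,-13,2,0],[-10,-16.2,3,0],[-12,-19.5,4,0],[-14,-22.7,6,0],[-16,-26,8,0],[-18,-29.2,10,0],[-20,-32.4,12,0],[-21,-33.8,14,0],[-21,-33.8,15.3,0]]'; python3 - <<'E'
from h import *
import cv2
p,M,o=tcp();print(p)
for n in("top","scene"): cv2.imwrite(f"pics/{n}1.png",imaging.camera(n)[:,:,::-1])
s=cv2.imread("pics/scene1.png");t=cv2.imread("pics/top1.png")
f=lambda im,r0,r1,c0,c1,k:cv2.resize(im[r0:r1,c0:c1],None,fx=k,fy=k,interpolation=cv2.INTER_CUBIC)
a=f(s,170,295,130,230,4);b=f(t,110,235,260,360,4);cv2.imwrite("pics/c1.png",np.hstack([a,b]))
E
```

```text
time_s: 2.1
eef_pos: [0.5913, -0.1611, 0.2167]
eef_rot: [-0.001, 0.026, 1.0, 0.0]
wrist_force: [-0.4, -0.1, -0.2]
opening: 1.004
grasp_force: 0.0
[ 0.5913 -0.1611  0.2167]
```

View pics/c1.png

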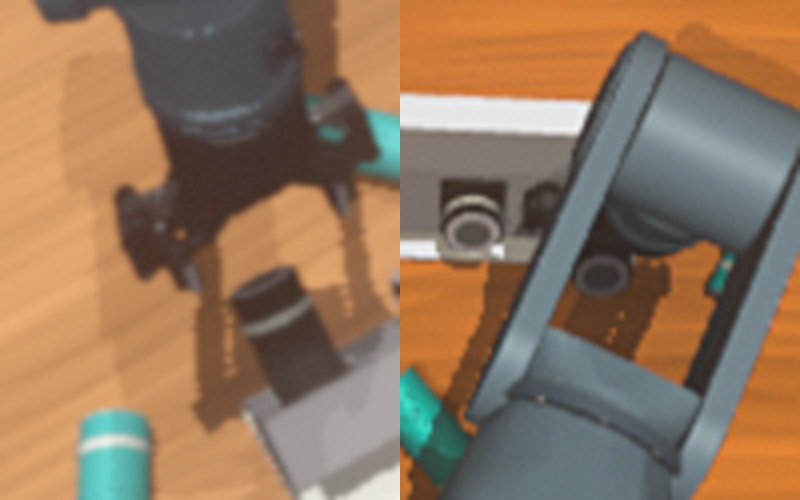

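The fingers straddle the lens, with tips at crop (192,285) and (345,210) and the rear end between them. I descend and check the force before closing.

```bash
python3 -m pendant '[[0,0.2,3,0],[0,0.2,6,0],[0,0.2,8,0],[0,0.2,9.5,0],[0,0.2,10.5,0],[0,0.2,11.5,0],[0,0.2,12.2,0],[0,0.2,12.4,0]]'; python3 -m pendant '[[0,0,0,0],[0,0,0,0],[0,0,0,0],[0,0,0,0],[0,0,0,0],[0,0,0,0],[0,0,0,0],[0,0,0,0]]' 0
```

```text
time_s: 2.87
eef_pos: [0.5912, -0.1548, 0.096]
eef_rot: [-0.0, 0.023, 1.0, 0.0]
wrist_force: [0.0, 0.3, -0.1]
opening: 0.998
grasp_force: 0.0
time_s: 3.53
eef_pos: [0.5921, -0.1564, 0.098]
eef_rot: [0.001, 0.024, 1.0, -0.001]
wrist_force: [-2.3, -3.3, 5.8]
opening: 0.525
grasp_force: 59.9
```

```bash
python3 -m pendant '[[0.77,0,-0.64,0],[1.53,0,-1.29,0],[2.3,0,-1.93,0],[3.06,0,-2.57,0],[3.83,0,-3.21,0],[4.6,0,-3.86,0],[5.36,0,-4.5,0],[6.13,0,-5.14,0],[6.89,0,-5.79,0],[8,0,-8,0],[9,0,-10,0],[9,0,-10,0]]'; python3 - <<'E'
from h import *
import cv2
p,M,o=tcp();print(p,o["wrist_force"],o["opening"])
s,t=[imaging.camera(n)[:,:,::-1] for n in("scene","top")]
f=lambda im,r0,r1,c0,c1,k:cv2.resize(im[r0:r1,c0:c1],None,fx=k,fy=k,interpolation=cv2.INTER_CUBIC)
a=f(s,140,290,110,240,3);b=f(t,100,250,220,350,3);cv2.imwrite("pics/c2.png",np.hstack([a,b]))
E
```

```text
time_s: 4.53
eef_pos: [0.5009, -0.1516, 0.1998]
eef_rot: [0.001, 0.024, 1.0, -0.001]
wrist_force: [1.1, -0.5, -2.1]
opening: 0.521
grasp_force: 61.3
[ 0.5009 -0.1516  0.1998] [ 1.131  -0.4764 -2.1348] 0.5207035051262805
```

View pics/c2.png

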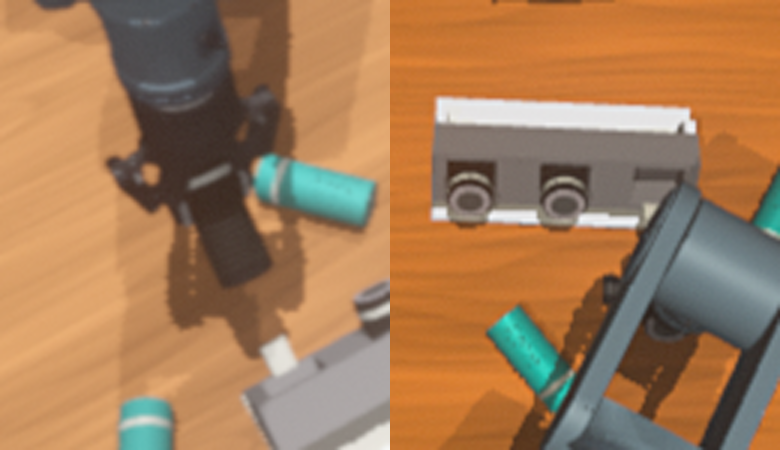

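The lens is out, with its front end at crop (245,275) and its socket empty. It still slopes, and the tool can only turn about the vertical. So I will press the front edge on a clear bit of table, so the barrel pivots level between the pads, moving back as it goes.

```bash
python3 -m pendant '[[1,-1,2.5,0],[2,-2,5,0],[3,-3,7.5,0],[4,-4,9.5,0],[4.8,-4.5,11,0],[4.8,-4.5,11.5,0],[4.8,-4.5,11.5,0]]'; python3 -m pendant '[[0,0,0.5,0],[0,0,1,0],[0,0,1.4,0],[0,0,1.7,0],[0.4,0,2.0,0]]'
```

```text
time_s: 5.22
eef_pos: [0.4496, -0.1926, 0.0788]
eef_rot: [-0.002, 0.024, 1.0, 0.002]
wrist_force: [-0.6, 0.7, -1.9]
opening: 0.523
grasp_force: 61.0
time_s: 5.63
eef_pos: [0.4499, -0.1961, 0.0649]
eef_rot: [0.002, 0.023, 1.0, -0.003]
wrist_force: [-7.8, -4.1, 21.1]
opening: 0.525
grasp_force: 58.7
```

```bash
python3 -m pendant '[[0.4,0,0.4,0],[0.8,0,0.8,0],[1.2,0,1.2,0],[1.5,0,1.5,0],[1.5,0,1.5,0]]'
```

```text
time_s: 6.05
eef_pos: [0.4341, -0.195, 0.0483]
eef_rot: [0.002, 0.024, 1.0, -0.002]
wrist_force: [-4.6, -4.1, 9.3]
opening: 0.518
grasp_force: 60.1
```

```bash
python3 -m pendant '[[0.3,0,0.4,0],[0.6,0,0.8,0],[0.9,0,1.2,0],[1.1,0,1.6,0],[1.2,0,1.9,0],[1.2,0,1.9,0]]'
```

```text
time_s: 6.55
eef_pos: [0.4223, -0.1941, 0.0287]
eef_rot: [0.002, 0.024, 1.0, -0.002]
wrist_force: [-1.8, -3.4, 5.4]
opening: 0.52
grasp_force: 60.8
```

```bash
python3 - <<'E'
from h import *
import cv2
p,M,o=tcp();print(p,o["wrist_force"],o["torque"],o["opening"])
s=imaging.camera("scene")[:,:,::-1]
cv2.imwrite("pics/c3.png",cv2.resize(s[130:280,80:230],None,fx=4,fy=4,interpolation=cv2.INTER_CUBIC))
E
```

```text
[ 0.4223 -0.1941  0.0287] [-1.8034 -3.4477  5.3508] [-0.821  -0.1897 -0.2648] 0.5199835304905438
```

View pics/c3.png

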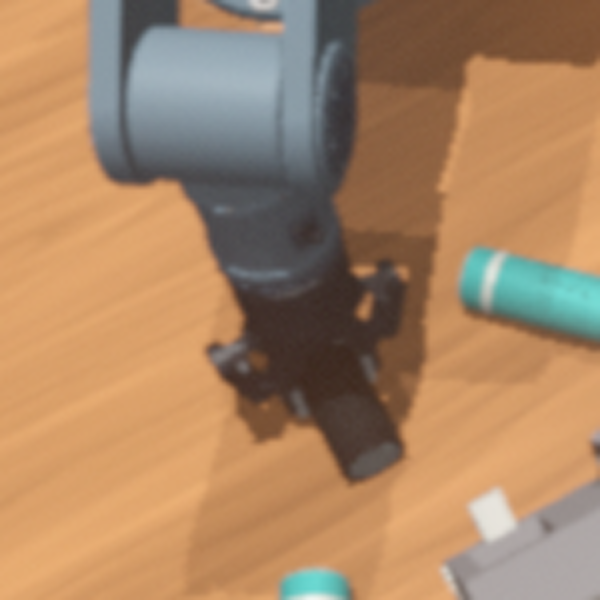

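The front glass is now visible at crop (375,460), and the barrel is nearly level. I press the last few millimetres.

```bash
python3 -m pendant '[[0.1,0,0.15,0],[0.1,0,0.3,0],[0.1,0,0.3,0]]'
```

```text
time_s: 6.85
eef_pos: [0.421, -0.1938, 0.0256]
eef_rot: [0.002, 0.024, 1.0, -0.002]
wrist_force: [-1.8, -4.1, 6.6]
opening: 0.522
grasp_force: 61.2
```

```bash
python3 -m pendant '[[0,0,0.15,0],[0,0,0.15,0]]'; python3 -m pendant '[[0,0,0.12,0],[0,0,0.12,0]]'
```

```text
time_s: 7.02
eef_pos: [0.421, -0.1938, 0.0254]
eef_rot: [0.001, 0.024, 1.0, -0.001]
wrist_force: [-8.4, -0.3, 23.6]
opening: 0.523
grasp_force: 63.1
time_s: 7.18
eef_pos: [0.4211, -0.1938, 0.0253]
eef_rot: [0.001, 0.024, 1.0, -0.001]
wrist_force: [-13.1, 1.5, 38.5]
opening: 0.522
grasp_force: 64.7
```

```bash
python3 -m pendant '[[0,0,-1.5,0],[0,0,-4,0],[0,0,-7,0],[0,0,-10,0],[0,0,-13,0],[0,0,-15,0],[0,0,-15.9,0],[-1,3,-15.9,0],[-1.5,6,-15.9,0],[-2,9,-15.9,-2],[-2.5,12,-15.9,-5],[-3,15,-15.9,-8]]'; python3 -c "
from h import *
p,M,o=tcp();print(M)
for t in ([.516,.2366,.1823],[.6219,.252,.1823]): print(M.T@(np.array(t)-p))"
```

```text
time_s: 8.18
eef_pos: [0.4556, -0.0418, 0.1794]
eef_rot: [-0.001, -0.047, 0.999, 0.001]
wrist_force: [1.0, -0.2, -2.8]
opening: 0.523
grasp_force: 62.1
[[-0.9955 -0.0947 -0.0022]
 [-0.0947  0.9955  0.0011]
 [ 0.0021  0.0013 -1.    ]]
[-0.0864  0.2714 -0.0028]
[-0.1933  0.2767 -0.003 ]
```

```bash
python3 -m pendant '[[-1,3,0,-1],[-2,6,0,-2],[-3,9,0,-2.9],[-4,12,0,-2.9],[-5,15,0,-2.9],[-6,18,0,-2.9],[-7,21,-0.1,-2.9],[-8,24,-0.2,-2.9],[-8.6,26.5,-0.3,-2.9],[-10,27.3,-0.3,-2.9],[-12,27.4,-0.3,-2.9],[-13,27.4,-0.3,-2.9]]'; python3 - <<'E'
from h import *
import cv2
p,M,o=tcp();print(p,M,o["wrist_force"],o["opening"])
s,t=[imaging.camera(n)[:,:,::-1] for n in("scene","top")]
cv2.imwrite("pics/s4.png",s);cv2.imwrite("pics/t4.png",t)
f=lambda im,r0,r1,c0,c1,k:cv2.resize(im[r0:r1,c0:c1],None,fx=k,fy=k,interpolation=cv2.INTER_CUBIC)
a=f(s,120,270,310,440,3);b=f(t,60,210,90,220,3);cv2.imwrite("pics/c4.png",np.hstack([a,b]))
E
```

```text
time_s: 9.18
eef_pos: [0.5608, 0.2426, 0.1818]
eef_rot: [-0.001, -0.073, 0.997, -0.0]
wrist_force: [-0.1, -0.3, -1.4]
opening: 0.518
grasp_force: 62.1
[0.5608 0.2426 0.1818] [[-0.9895 -0.1447 -0.0019]
 [-0.1447  0.9895 -0.0001]
 [ 0.0019  0.0001 -1.    ]] [-0.0912 -0.3375 -1.3785] 0.5176291371888815
```

View pics/c4.png

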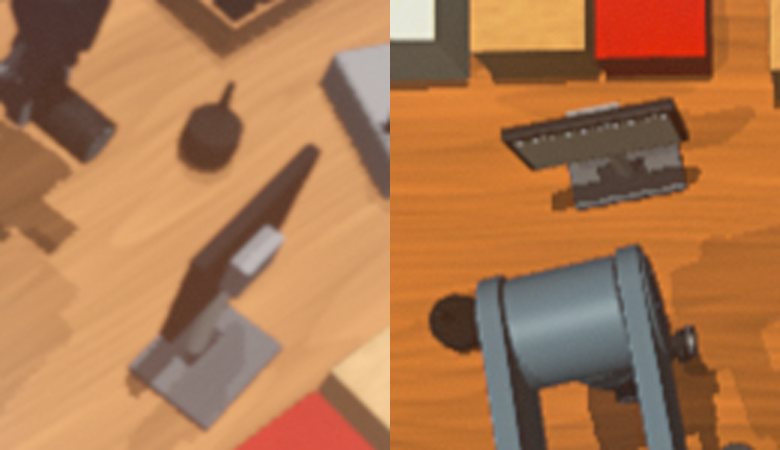

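```bash
python3 - <<'E'
from h import *
import cv2
p,M,o=tcp(); n=-M[:,0]; n[2]=0; n/=np.linalg.norm(n)
g=p-[0,0,.0023]; f=g+.073*n; r=g-.037*n
print("front pred",f,proj("scene",f))
P=np.array([.7634,.2727,0]); Rz=R.from_euler('z',.1453).as_matrix()
def box(x0,x1): return np.array([P+Rz@[x,y,z] for x in(x0,x1) for y,z in((-.08,.12),(.08,.12),(.08,.24),(-.08,.24))])
y=np.cross([0,0,1],n); th=np.linspace(0,2*np.pi,40)
circ=lambda c:c+.023*(np.outer(np.cos(th),y)+np.outer(np.sin(th),[0,0,1]))
out=[]
for nme,fn,(r0,r1,c0,c1) in(("scene","s4",(130,270,310,420)),("top","t4",(75,165,115,225))):
    k=3.6;im=cv2.imread(f"pics/{fn}.png")[r0:r1,c0:c1]; im=cv2.resize(im,None,fx=k,fy=k,interpolation=cv2.INTER_CUBIC)
    px=lambda q:np.round((proj(nme,q)-[c0,r0]+.5)*k-.5).astype(int)
    b=px(box(0,.014))
    for q,col in((b[:4],(0,255,0)),(b[4:],(255,255,0))): cv2.polylines(im,[q],True,col,1)
    if nme=="scene":
        for c in(f,r): cv2.polylines(im,[px(circ(c))],True,(0,0,255),1)
        for s in(-1,1): 
            cv2.line(im,*map(tuple,px(np.array([f+s*.023*y,r+s*.023*y])).tolist()),(0,0,255),1)
    can=np.zeros((510,396,3),np.uint8);can[:im.shape[0]]=im;out.append(can)
cv2.imwrite("pics/c5.png",np.hstack(out))
E
```

```text
front pred [0.633  0.2519 0.1795] [[343.4822 166.9392]]
```

View pics/c5.png

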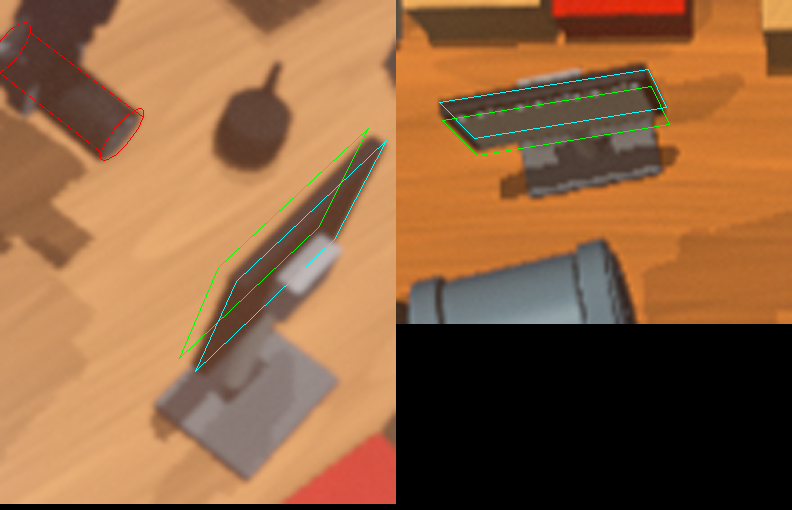

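The overlay shows the lens level and on its prediction, with its front at crop (122,135). The panel outline agrees to a few millimetres. The final advance is 6.6 cm.

```bash
python3 -m pendant '[[-1,0,0,0],[-2,0,0,0],[-3,0,0,0],[-4,0,0,0],[-5,0,0,0],[-5.8,0,0,0],[-6.3,0,0,0],[-6.6,0,0,0],[-6.6,0,0,0],[-6.6,0,0,0],[-6.6,0,0,0]]'; python3 - <<'E'
from h import *
import cv2
p,M,o=tcp(); n=-M[:,0]; print(p,n,o["wrist_force"],o["time_s"])
f=p-[0,0,.0023]+.073*n
s=imaging.camera("scene")[:,:,::-1]; cv2.imwrite("pics/s6.png",s)
k=6; r0,c0=140,320; im=cv2.resize(s[r0:r0+90,c0:c0+110],None,fx=k,fy=k,interpolation=cv2.INTER_CUBIC)
y=np.cross([0,0,1],n); th=np.linspace(0,2*np.pi,40); c=f+.023*(np.outer(np.cos(th),y)+np.outer(np.sin(th),[0,0,1]))
cv2.polylines(im,[np.round((proj("scene",c)-[c0,r0]+.5)*k-.5).astype(int)],True,(0,0,255),1)
P=np.array([.7634,.2727,0]); Rz=R.from_euler('z',.1453).as_matrix()
e=np.array([P+Rz@[0,v,.24] for v in(-.08,0,.08)])
cv2.polylines(im,[np.round((proj("scene",e)-[c0,r0]+.5)*k-.5).astype(int)],False,(0,255,0),1)
cv2.imwrite("pics/c6.png",im)
E
```

```text
time_s: 10.2
eef_pos: [0.6254, 0.2504, 0.1834]
eef_rot: [-0.0, -0.071, 0.997, -0.0]
wrist_force: [0.1, 0.7, -1.6]
opening: 0.523
grasp_force: 62.1
[0.6254 0.2504 0.1834] [ 0.9898  0.1425 -0.0007] [ 0.1469  0.7203 -1.6178] 10.2
```

View pics/c6.png

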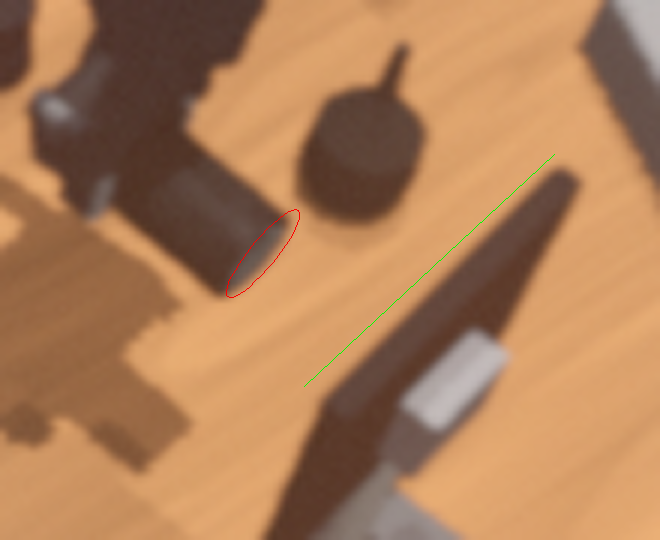

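The picture shows the lens front at crop (257,254). The panel's upper front edge runs from (325,400) to (560,168), a little beyond my green prediction. I compute the remaining gap from these points.

```bash
python3 - <<'E'
from h import *
q=lambda x,y:((x+.5)/6-.5+320,(y+.5)/6-.5+140)
for n,(a,b) in {"front":((325,400),(560,168)),"back":((345,418),(578,180))}.items():
    A,B=atz("scene",q(*a),.24),atz("scene",q(*b),.24); d=B-A; print(n,A,B,np.linalg.norm(d),np.degrees(np.arctan2(-d[0],d[1])))
    L=atz("scene",q(257,254),.18); y=d/np.linalg.norm(d); nn=np.array([y[1],-y[0],0]); print(L,"gap",(A-L)@nn,"lateral",((A+B)/2-L)@y)
E
```

```text
front [0.7842 0.1956 0.24  ] [0.7581 0.3485 0.24  ] 0.15507984202825795 9.702267459423808
[0.6961 0.2594 0.18  ] gap 0.07611453390349932 lateral -0.0002130792915572737
back [0.7943 0.1962 0.24  ] [0.7664 0.3499 0.24  ] 0.156221751402803 10.295479879817412
[0.6961 0.2594 0.18  ] gap 0.08533847057715425 lateral -0.0016093141865597686
```

```bash
python3 -m pendant '[[-0.2,0,0,-0.3],[-0.4,-0.1,0.1,-0.7],[-0.5,-0.1,0.1,-0.7],[-0.5,-0.1,0.1,-0.7],[-0.5,-0.1,0.1,-0.7],[-0.5,-0.1,0.1,-0.7],[-0.5,-0.1,0.1,-0.7],[-0.5,-0.1,0.1,-0.7]]'; python3 -c "
from bench import workorder
print(workorder.hand_in())"
```

```text
time_s: 10.92
eef_pos: [0.631, 0.2502, 0.1826]
eef_rot: [-0.0, -0.077, 0.997, 0.0]
wrist_force: [1.0, 0.4, -2.5]
opening: 0.522
grasp_force: 62.1
the job is handed in; nothing more can be done
None
```

I drew the long lens from the rack, levelled it by pressing its front edge on the table, and handed in at 10.9 s with it held about 7 cm (camera estimate) in front of the panel's middle; the panel was not touched and both short lenses stayed in their sockets.

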